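# Gauge a blind bolt hole and lay out the bolt that suits it

## Robot

A 6-joint arm with a two-finger parallel gripper is mounted at the origin on a cart in front of the work surface, level with it; the furniture and walls round the work are solid. World frame = base frame: x ahead of the robot, y to its left, z up, the work surface at z = 0. Lengths are in m, angles in rad, forces in N, time in s.
With the tool pointing down it reaches from about 0.275 to 0.825 m from the base axis. Payload 5.2 kg.
Tool frame: the origin (TCP) lies at the centre of the arm's flange, where the gripper is bolted on; the fingertips stand 186 mm ahead of it and the grasp point (between the pads) lies 167 mm ahead of it; z points along the fingers, y is the direction in which the jaws open and shut (so a half turn about z gives the same grasp; the last joint's range is limited). The gripper opens to 93 mm and grips with 3 to 60 N. Pads are 15 mm wide; open, the fingers measure 128 mm over their backs; the gripper's body (75 mm by 188 mm) begins 65 mm behind the grasp point.
Start: joints at [1.135, 0.259, 1.535, -0, 1.348, -0.203], TCP at [0.127, 0.535, 0.405] pointing down, gripper open.
Joint ranges: [-3.14, 3.14], [-0.91, 2.08], [0.19, 2.58], [-1.22, 4.36], [0.22, 2.71], [-3.12, 3.12]. Speed limits (rad/s): [2.57, 2.57, 3.14, 3.14, 3.14, 3.14].

## Interface

Orientations are given as a unit quaternion [w, x, y, z].
In Python, from cell import ctrl gives the robot as it stands. Calls block until the motion is done:
- ctrl.move_pose(position, orientation): joint-space move of the TCP to a pose.
- ctrl.line_to(position, speed=0.15, rot=None): straight line of the TCP; rot=None keeps the orientation; speed is the mean speed in m/s.
- ctrl.movej(angles): joint-space move.
- ctrl.set_gripper(opening, force=None): finger opening in m; force is the grip in N (None keeps the last); returns when the fingers have stopped.
- ctrl.dwell(seconds).
- ctrl.inverse_kinematics(position, orientation): joint angles nearest the present ones, or None.
- ctrl.camera(name): name is "scene" or "top" or "wrist"; returns (picture, depth): 400x640x3 uint8, red, green, blue; 400x640 float32, m along the optical axis (not along the pixel's ray), 0 where there is no reading.
- ctrl.get_calibration(name): a dict with "fovy" (degrees; the focal length in pixels is half the picture's height over the tangent of half this angle, whatever the lens; pixels are square), "cx", "cy" (the principal point, pixels), "k1" (the pictures are not rectified: a ray, as slopes to the right and down, at radius r is drawn at 1 + k1 r^2 times it, then the intrinsics apply), "R" (3x3) and "t" (3): a world point X has camera coordinates R X + t; the wrist camera has in their place "T_tool_cam" (4x4, takes a point from camera to tool coordinates, whose origin is the TCP and whose axes are the flange's). Camera axes: x right, y down, z forward; pixel columns grow to the right and rows downward; lengths in m; the calibration is good to about 2 mm. A picture is of the moment at which its call begins: read the wrist's pose just before it. get_calibration takes no time and is no camera call.
A pose or a line that the arm cannot do raises ctrl.Unreachable and nothing moves.
- ctrl.close_job(): hands the job in, once; it reports no verdict.
Readings, each from a call of its own:
- ctrl.read_time_s(): time.
- ctrl.read_joints(): joint angles.
- ctrl.read_qd(): joint speeds.
- ctrl.read_joint_efforts(): joint torques, N m.
- ctrl.read_eef_pos(): TCP position.
- ctrl.read_eef_rot(): TCP orientation.
- ctrl.read_ft_force(): force on the tool from outside, world axes, zero at the start.
- ctrl.read_wrist_torque(): the same for the moment, N m.
- ctrl.read_opening(): finger opening in m.
Only numpy, scipy, OpenCV 4.12 (cv2) and the standard library are available. Lean on these libraries where they do the work, as an engineer would, in place of code of your own. Each camera call takes 0.05 s, during which the arm holds its last target. There are 200 camera calls.

## Task

Find out how deep the blind bolt hole in the mount is: stand the depth gauge over it with its rod in the hole and its foot flat on the mount, then gently push the rod down by its button until it bottoms. Leave the gauge standing there with its rod on the bottom, read the depth, and then lay the bolt that suits the hole in the steel tray: the long bolt if the hole is 37 mm deep or more, the short bolt if it is shallower; leave the other bolt and the things lying around where they are.

Things in the scene. Friction and masses are not known exactly. Their poses are not given: they have to be found in the camera images.
- mount: pedestal mount screwed to the worktop: grey flange plate 112 x 84 x 12 mm with four screw heads, and on its centre a round aluminium boss, 62 mm across, whose flat top is 60 mm above the worktop. Fixed. Origin: centre of the flange's underside, z up, x along the 112 mm side
- hole_mouth (a point): centre of the mouth of the blind hole, in the middle of the boss's flat top, 60 mm above the worktop. The hole is 11 mm across, straight down; its depth is anywhere from 28 to 45 mm and cannot be seen
- ring: steel setting ring, 58 mm across, 28 mm high, with an 18 mm hole, on which the gauge is parked at the start. Fixed. Origin: centre of its underside
- gauge: depth gauge, about 0.45 kg, parked upright on the ring, its rod in the ring's hole. Flat steel foot 76 x 22 x 12 mm, on it a round upright barrel 20 mm across that ends 52 mm above the foot's underside: grip the barrel from above, about 37 mm above the underside. Origin: centre of the foot's underside; z up along the rod, x along the foot
- depth_rod: the gauge's steel rod, 8 mm thick, 106 mm long from tip to button top; slides in barrel and foot along the gauge's z, held wherever it is left by about 3 N of friction. Its tip stands 14 to 20 mm below the foot's underside at the start, 47 mm when fully down. Origin: its lower tip. With the foot flat and the rod bottomed, hole depth = 54 mm less the exposed length from barrel top to button top
- button_top (a point): centre of the flat top of the push button on the rod's upper end, 16 mm across and 6 mm high; 34 to 40 mm above the barrel's top at the start
- bolt_short: short steel hexagon bolt lying on the worktop: head 16 mm across flats and 7 mm thick, shank 10 mm thick and 30 mm long. Origin: below the middle of the shank, on the worktop (the shank's axis is about 6.5 mm above it); x runs along the bolt from head to shank end
- bolt_long: long steel hexagon bolt, as the short one but with a shank 45 mm long. Origin and axes likewise
- tray: empty shallow steel tray, 198 x 278 mm, rim 18 mm high, floor 2 to 5 mm above the worktop. Fixed. Origin: centre of its underside, x along the 198 mm side; the flat of its floor is 150 x 220 mm
- nipper: nail nipper, steel, 124 x 40 x 13 mm, lying on the worktop behind the mount: a bystander
- carton: small white card carton, 103 x 63 x 53 mm, behind the gauge's ring: a bystander

How it is judged:
On the way, in this order (a step that is already met when the one before it is completed fails the run):
1. the gauge's foot sits flat on the mount with the rod in the hole (horizontal distance between gauge and hole_mouth below 0.003 m and z of gauge in the frame of hole_mouth below 0.0015 m and angle between gauge's own z axis and vertical below 0.03 rad), for 0.2 s.
2. the rod has been pushed down onto the bottom of the hole and let go, the foot still flat (horizontal distance between gauge and hole_mouth below 0.003 m and z of gauge in the frame of hole_mouth below 0.0015 m and z of depth_rod in the frame of hole_mouth below -0.0265 m and contact force between depth_rod and anything else above 0.15 N and contact force between each of the arm, the fingers and gauge below 0.05 N), for 0.2 s.
3. one of the bolts lies in the tray (((x of bolt_short in the frame of tray between -0.085 and 0.085 m and y of bolt_short in the frame of tray between -0.125 and 0.125 m and height (world z) of bolt_short below 0.025 m) or (x of bolt_long in the frame of tray between -0.085 and 0.085 m and y of bolt_long in the frame of tray between -0.125 and 0.125 m and height (world z) of bolt_long below 0.025 m))), for 0.2 s.
At the end, for the whole second after the job is handed in: Gauge upright on the mount, within 3 mm of the hole, foot flat within 1.5 mm, rod resting on the bottom. The suiting bolt (long from 37 mm, else short; either within 1.5 mm of 37) lies still in the tray, the other within 30 mm of where it lay (all of step 1 and z of depth_rod in the frame of hole_mouth below -0.0265 m and contact force between depth_rod and anything else above 0.15 N and ((z of depth_rod in the frame of hole_mouth above -0.0385 m and x of bolt_short in the frame of tray between -0.085 and 0.085 m and y of bolt_short in the frame of tray between -0.125 and 0.125 m and height (world z) of bolt_short below 0.025 m and linear speed of bolt_short below 0.02 m/s and distance of bolt_long from where it was at the start of the episode below 0.03 m) or (z of depth_rod in the frame of hole_mouth below -0.0355 m and x of bolt_long in the frame of tray between -0.085 and 0.085 m and y of bolt_long in the frame of tray between -0.125 and 0.125 m and height (world z) of bolt_long below 0.025 m and linear speed of bolt_long below 0.02 m/s and distance of bolt_short from where it was at the start of the episode below 0.03 m))); the robot touches nothing.
It fails at once if the rod was pushed with more than 30 N (contact force between any of the fingers, the arm and depth_rod above 30 N).
It fails at once if the gauge was pressed on the mount with more than 35 N (contact force between gauge and mount above 35 N).
It fails at once if a bystander was pushed away by more than 30 mm (distance of any of nipper, carton from where it was at the start of the episode above 0.03 m).
It also fails if it takes over 61 s, if anything falls off the work surface, if the arm or the gripper's body presses on something with over 40 N, if the wrist force passes 120 N, or if a joint passes its speed limit or range.

## Working session

There is one attempt and no reset: what is moved stays moved. The work goes in short steps, each a Python script; the robot and the scene stay as the last script left them, time stands still between calls to the robot, and variables do not carry over. Pictures are saved under pics/ and viewed, on a budget of 10 in all, crops included, one or two more only if the job needs it, and the job is handed in when it is done.

```bash
mkdir -p pics; ls
cat > h.py <<'E'
import numpy as np, cv2
from cell import ctrl
from scipy.spatial.transform import Rotation as Ro
def rot(q): return Ro.from_quat([q[1],q[2],q[3],q[0]]).as_matrix()
def shot(n):
    if n=="wrist": p,q=np.array(ctrl.read_eef_pos()),ctrl.read_eef_rot()
    im,d=ctrl.camera(n); c=ctrl.get_calibration(n)
    if n=="wrist":
        T=np.eye(4);T[:3,:3]=rot(q);T[:3,3]=p; W=T@np.array(c["T_tool_cam"])
    else:
        R=np.array(c["R"]);W=np.eye(4);W[:3,:3]=R.T;W[:3,3]=-R.T@np.array(c["t"])
    f=200/np.tan(np.radians(c["fovy"])/2)
    K=np.array([[f,0,c["cx"]],[0,f,c["cy"]],[0,0,1]])
    v,u=np.mgrid[:400,:640].astype(np.float64)
    x0=(u-c["cx"])/f;y0=(v-c["cy"])/f;x,y=x0.copy(),y0.copy()
    for _ in range(20):
        s=1+c["k1"]*(x*x+y*y);x,y=x0/s,y0/s
    ray=np.stack([x,y,np.ones_like(x)],-1)@W[:3,:3].T   # world ray per unit depth
    P=W[:3,3]+ray*d[...,None].astype(float)
    return dict(im=im,d=d,P=P,ray=ray,o=W[:3,3],W=W,f=f,c=c)
def onz(s,u,v,z):
    r=np.array([cv2.remap(s['ray'][...,k],np.float32([[u]]),np.float32([[v]]),1)[0,0] for k in range(3)])
    return s['o']+r*(z-s['o'][2])/r[2]
def save(n,im,box=None,k=1):
    if box: im=im[box[1]:box[3],box[0]:box[2]]
    cv2.imwrite("pics/"+n,cv2.resize(im[...,::-1],None,fx=k,fy=k,interpolation=cv2.INTER_CUBIC))
def down(yaw): # tool z down, tool y (jaw) axis along world yaw
    y=np.array([np.cos(yaw),np.sin(yaw),0]);z=np.array([0,0,-1.]);x=np.cross(y,z)
    q=Ro.from_matrix(np.stack([x,y,z],1)).as_quat();return [q[3],q[0],q[1],q[2]]
E
python3 - <<'E'
from h import *
import pickle
a=shot("top");b=shot("scene")
save("top.png",a['im'],k=1.25);save("scene.png",b['im'],k=1.25)
pickle.dump((a,b),open("s.pkl","wb"))
for s in(a,b):print(s['o'].round(3),s['W'][:3,2].round(3),s['f'],s['c']['k1'])
E
```

```text
pics
[0.296 0.037 1.273] [ 0.231 -0.023 -0.973] 518.1294552267467 -0.10967645008988082
[-0.319 -0.455  0.75 ] [ 0.751  0.368 -0.548] 428.5458920155358 -0.11794532717543613
```

View pics/top.png

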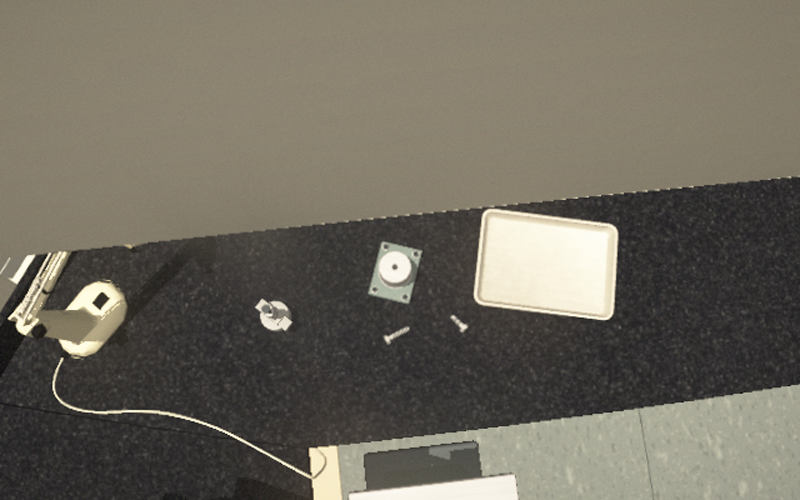

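View pics/scene.png

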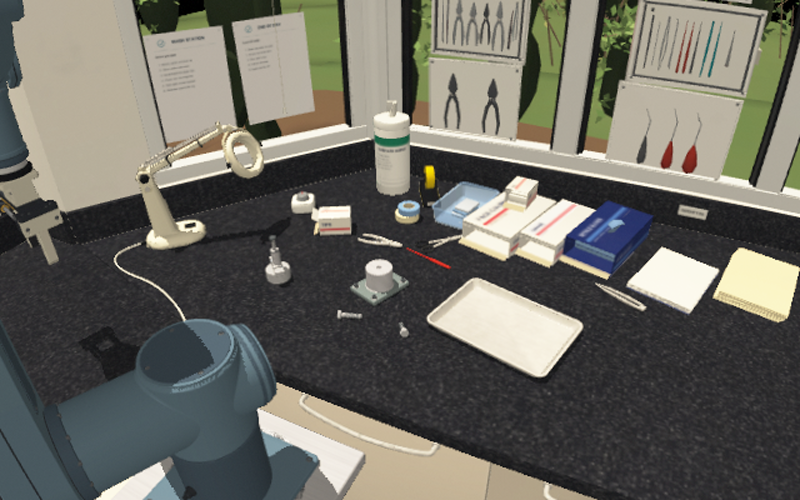

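Top view (800-px coordinates): gauge at (273,314), hole at (395,267), long bolt at (397,335), short bolt at (459,323), tray centre at (547,264). A brown surface fills the upper part, so I'll check its height. The scene view agrees on the layout.

Run:
```python
from h import *
import pickle
a,b=pickle.load(open("s.pkl","rb"))
for n,u,v,z in[("gauge",273,314,.04),("hole",395,267,.06),("long",397,335,.006),("short",459,323,.006),("tray",547,264,.004)]:
    u/=1.25;v/=1.25;print(n,onz(a,u,v,z).round(4),a['P'][int(v),int(u)].round(3))
for v,u in[(100,200),(100,500),(150,320),(165,400),(50,320)]:print(a['P'][v,u].round(3),a['d'][v,u])
print(ctrl.get_calibration("wrist"))
# tray fit from top
P=a['P'];m=(P[...,2]<.03)&(P[...,2]>-.01)&(a['im'].min(-1)>110);m=m.astype(np.uint8)
n,l,st,ce=cv2.connectedComponentsWithStats(m);i=l[211,437];ys,xs=np.where(l==i)
Q=P[ys,xs,:2].astype(np.float32);print(st[i],cv2.minAreaRect(Q))
```

```text
gauge [0.4966 0.2674 0.04  ] [0.491 0.261 0.078]
hole [0.5577 0.0239 0.06  ] [0.566 0.023 0.029]
long [0.4337 0.0345 0.006 ] [0.433 0.036 0.013]
short [ 0.4432 -0.0891  0.006 ] [ 0.443 -0.088  0.016]
tray [ 0.541  -0.2817  0.004 ] [ 0.543 -0.281 -0.   ]
[0.389 0.076 1.082] 0.20628369
[ 0.389 -0.057  1.051] 0.23994169
[0.389 0.028 1.005] 0.28235206
[ 0.672 -0.205  0.003] 1.3282472
[0.389 0.028 1.111] 0.17926897
{'fovy': 62.510960789700654, 'cx': 319.45680579836795, 'cy': 198.3291851132634, 'k1': -0.01022910028052603, 'T_tool_cam': array([[ 5.69772997e-04, -9.55471742e-01, -2.95082067e-01,
         8.17347446e-02],
       [ 9.99999161e-01,  2.01088430e-04,  1.27977349e-03,
        -2.28112791e-04],
       [-1.16344982e-03, -2.95082548e-01,  9.55471055e-01,
         2.04448066e-02],
       [ 0.00000000e+00,  0.00000000e+00,  0.00000000e+00,
         1.00000000e+00]])}
[ 379  167  116   89 8635] ((0.5435382127761841, -0.2821018099784851), (0.28713876008987427, 0.20744343101978302), 75.95197296142578)
```

Run:
```python
from h import *
import pickle
print(rot(ctrl.read_eef_rot()).round(2).tolist(),ctrl.read_opening())
q=down(np.pi/2)
for p in([.497,.267,.467],[.558,.024,.41]):
    print(ctrl.inverse_kinematics(p,q))
ctrl.move_pose([.494,.262,.467],q);g=shot("wrist")
ctrl.move_pose([.558,.024,.41],q);m=shot("wrist")
pickle.dump((g,m),open("w.pkl","wb"))
save("wg.png",g['im'],k=1.25);save("wm.png",m['im'],k=1.25);print(ctrl.read_time_s())
```

```text
[[-0.97, 0.23, -0.0], [0.23, 0.97, -0.0], [0.0, -0.0, -1.0]] 0.09275081652754325
[ 2.95304545e-01  2.51355064e-01  1.39350568e+00 -4.44089210e-16
  1.49673191e+00 -1.27549178e+00]
[-1.56723489e-01  2.70477174e-01  1.50599961e+00 -4.44089210e-16
  1.36511587e+00 -1.72751982e+00]
2.8833
```

View pics/wg.png

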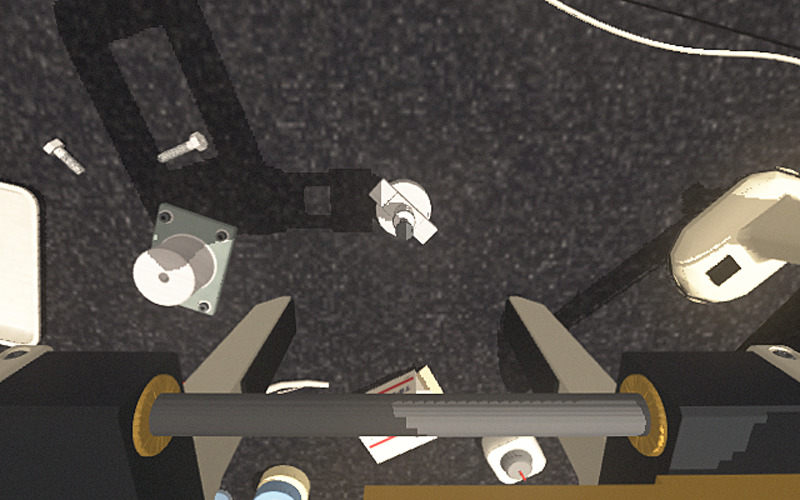

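View pics/wm.png

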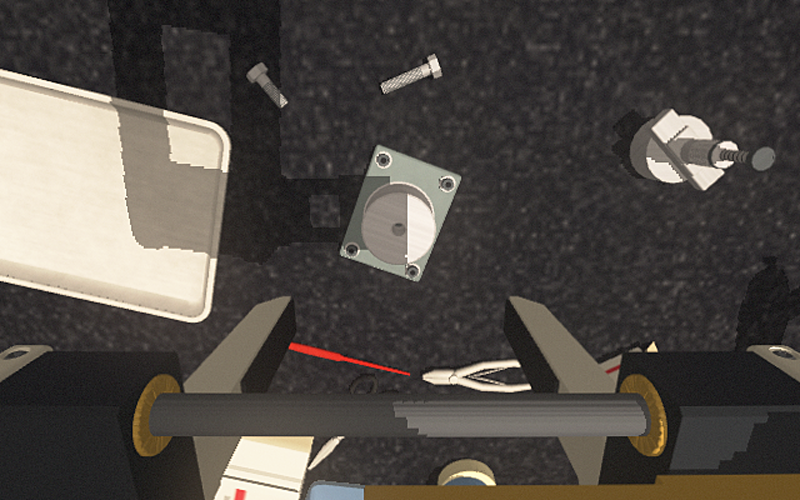

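wg shows the button as a dark disc at about (404,230), with the ring around (405,208). In wm the hole is at (399,228), the long bolt at (411,75) and the short bolt at (266,86). Next I'll fit these numerically.

Run:
```python
from h import *
import pickle
g,m=pickle.load(open("w.pkl","rb"))
def near(s,u,v,r):
    k=np.zeros((400,640),bool);k[v-r:v+r,u-r:u+r]=1;return k
P=g['P'];k=near(g,323,180,45)
for lo,hi in[(.022,.032),(.036,.044),(.075,.085),(.10,.13)]:
    q=k&(P[...,2]>lo)&(P[...,2]<hi);Q=P[q]
    print(lo,q.sum(),Q.mean(0).round(4),np.median(Q[:,2]).round(4),cv2.minEnclosingCircle(Q[:,:2].astype(np.float32)),cv2.minAreaRect(Q[:,:2].astype(np.float32)))
q=k&(P[...,2]>.1);ys,xs=np.where(q);print('button px',xs.mean(),ys.mean(),xs.min(),xs.max(),ys.min(),ys.max())
P=m['P'];k=near(m,319,180,45);q=k&(P[...,2]>.055)&(P[...,2]<.065);ys,xs=np.where(q)
Q=P[q];print('boss',q.sum(),np.median(Q[:,2]),cv2.minEnclosingCircle(Q[:,:2].astype(np.float32)))
e=cv2.fitEllipse(cv2.findContours(q.astype(np.uint8),0,1)[0][0]);print(e,onz(m,*e[0],.06))
# hole: depth/dark
h=near(m,319,182,10)&~q;ys,xs=np.where(h);print('hole nondepth',h.sum(),xs.mean(),ys.mean(),onz(m,xs.mean(),ys.mean(),.06))
print(cv2.cvtColor(m['im'],cv2.COLOR_RGB2GRAY)[174:192,310:330])
for n,u,v in[("L",329,60),("S",213,69)]:
    k=near(m,u,v,28)&(P[...,2]>.005)&(P[...,2]<.03);Q=P[k]
    r=cv2.minAreaRect(Q[:,:2].astype(np.float32));print(n,k.sum(),r,Q[:,2].max());
    hd=Q[Q[:,2]>.0135];print('head',hd.mean(0),len(hd))
im=np.hstack([cv2.resize(g['im'][155:205,293:353],None,fx=6,fy=6),cv2.resize(m['im'][155:205,293:353],None,fx=6,fy=6)]);save("crop.png",im)
```

```text
0.022 643 [0.4933 0.2688 0.0277] 0.0277 ((0.4947319030761719, 0.2632253170013428), 0.03362715616822243) ((0.49417710304260254, 0.26430898904800415), (0.05427917093038559, 0.05699366331100464), 26.312740325927734)
0.036 735 [0.4968 0.2654 0.0405] 0.0401 ((0.4996330142021179, 0.2665419280529022), 0.03906553238630295) ((0.4995002746582031, 0.26666536927223206), (0.07593472301959991, 0.02216564305126667), 46.97718048095703)
0.075 157 [0.4957 0.2662 0.0797] 0.0796 ((0.49901026487350464, 0.26632779836654663), 0.010565430857241154) ((0.49657902121543884, 0.26627957820892334), (0.015071074478328228, 0.019603537395596504), 1.1363893747329712)
0.1 182 [0.4989 0.2665 0.1137] 0.1138 ((0.499319463968277, 0.2665809094905853), 0.00795040000230074) ((0.4991316795349121, 0.2665119767189026), (0.014571075327694416, 0.01464555598795414), 0.07842238992452621)
button px 322.54672897196264 184.0467289719626 278 360 136 223
boss 2635 0.05967231213833463 ((0.5624918341636658, 0.02434273436665535), 0.03119668737053871)
((318.44091796875, 182.43104553222656), (57.379310607910156, 58.70014953613281), 87.814720
[... 1323 characters left out ...]
[136 138 139 143 141 139 122 111 111 113 109 124 142 143 139 133 254 245
  240 237]
 [135 135 139 139 140 139 141 142 141 142 137 137 136 141 137 135 254 243
  241 242]
 [136 138 133 136 137 139 137 139 140 139 145 145 143 141 135 134 252 243
  240 240]
 [138 137 135 133 138 134 135 135 136 139 141 140 142 143 135 136 253 242
  238 237]]
L 553 ((0.4403672516345978, 0.03428879380226135), (0.01812507025897503, 0.051979828625917435), 24.171777725219727) 0.017830308322977106
head [0.43160623 0.05433907 0.01549262] 86
S 413 ((0.4485594928264618, -0.08830387890338898), (0.03710462525486946, 0.018326997756958008), 37.10003662109375) 0.017546968913836225
head [ 0.43710077 -0.09697508  0.01543835] 84
```

View pics/crop.png

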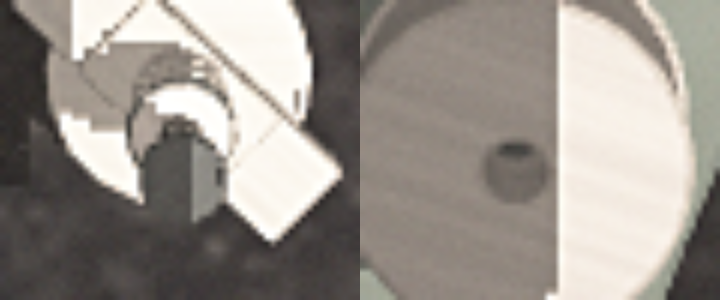

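```bash
cat >> h.py <<'E'
def F(): return np.array(ctrl.read_ft_force())
def guarded(xy,z0,z1,step,sp,lim,base):
    z=z0
    while z>z1:
        z=max(z-step,z1);ctrl.line_to([*xy,z],speed=sp);f=F()-base
        if np.abs(f).max()>lim: break
    return z,f.round(2)
G=np.array([.4993,.2666]);H=np.array([.5617,.0243])
E
python3 - <<'E'
from h import *
q=down(np.pi/2)
ctrl.set_gripper(.06)
ctrl.move_pose([*G,.065+.167+.09],q)
ctrl.line_to([*G,.065+.167],speed=.12)
print(F(),ctrl.read_eef_pos())
ctrl.set_gripper(0,force=30);print('open',ctrl.read_opening(),F())
ctrl.line_to([*G,.232+.075],speed=.12);ctrl.dwell(.2);print('open',ctrl.read_opening(),F(),ctrl.read_time_s())
ctrl.line_to([*H,.232+.032+.035],speed=.2);ctrl.dwell(.3);b=F();print(b,ctrl.read_wrist_torque())
s=shot("wrist");save("held.png",s['im'],k=1.25);c=shot("scene");save("sc2.png",c['im'],(200,140,400,290),4)
print(ctrl.read_time_s())
E
```

```text
[-1.17520962 -0.46635716  0.56710444] [0.49983829 0.26645452 0.23268678]
open 0.019615847745023705 [-0.18991412 -0.27265826  2.28880192]
open 0.01938963855943642 [-0.18541894  1.06922129 -4.16299285] 7.25
[ 0.40594559  0.12199021 -3.62963219] [ 0.03705401  0.01106827 -0.05108071]
9.05
```

View pics/sc2.png

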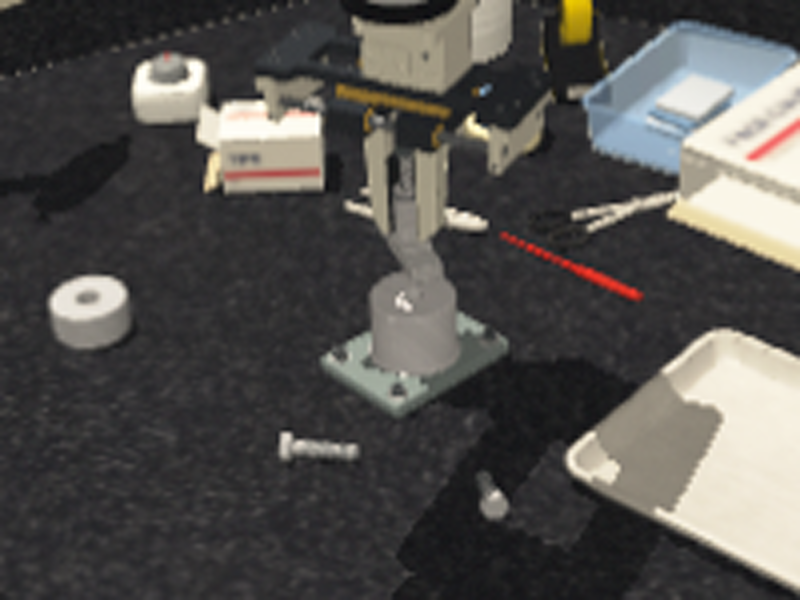

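The gauge is held upright over the boss, with the rod above the hole and the ring empty. I'll insert it with a force guard.

Run:
```python
from h import *
print(ctrl.read_eef_pos());b=F();t=ctrl.read_time_s()
print(guarded(H,.299,.264+.013,.001,.03,1.8,b),ctrl.read_time_s()-t)
print(ctrl.read_eef_pos())
```

```text
[0.56164763 0.02467008 0.29903203]
(0.277, array([ 0.01, -1.17, -0.25])) 5.5
[0.56166038 0.02430651 0.27690102]
```

Run:
```python
from h import *
ctrl.dwell(.1);b=F()
ctrl.line_to([*H,.2655],speed=.03);print(F()-b)
print(guarded(H,.2655,.262,.0007,.02,3,b),ctrl.read_eef_pos())
ctrl.dwell(.2);print(F()-b);ctrl.set_gripper(.05);ctrl.dwell(.1);b2=F();print(b2,ctrl.read_time_s())
ctrl.line_to([*H,.38],speed=.25)
s=shot("wrist");P=s['P'];k=np.zeros((400,640),bool);k[60:260,220:420]=1
for lo,hi in[(.056,.064),(.069,.075),(.108,.115),(.125,.17)]:
    q=k&(P[...,2]>lo)&(P[...,2]<hi);Q=P[q]
    if len(Q): print(lo,q.sum(),np.median(Q,0).round(4),cv2.minEnclosingCircle(Q[:,:2].astype(np.float32)))
save("st.png",s['im'],(200,80,440,260),3);print(ctrl.read_time_s())
```

```text
[-0.24359784  0.93424149 -1.45080264]
(0.2634000000000001, array([-2.24, -0.4 ,  7.56])) [0.56169516 0.02431353 0.26406726]
[-3.5426121   0.87335914  9.52351793]
[-0.80207427  0.55181079  0.60757971] 16.9333
0.056 1432 [0.5538 0.0295 0.0597] ((0.5592577457427979, 0.02545609325170517), 0.037977494299411774)
0.069 1196 [0.5527 0.0159 0.0719] ((0.5617414116859436, 0.024174390360713005), 0.03896714374423027)
0.108 355 [0.5583 0.024  0.1115] ((0.5615309476852417, 0.024258993566036224), 0.010697568766772747)
0.125 427 [0.5606 0.024  0.1458] ((0.5614968538284302, 0.024230806156992912), 0.008136079646646976)
17.6
```

View pics/st.png

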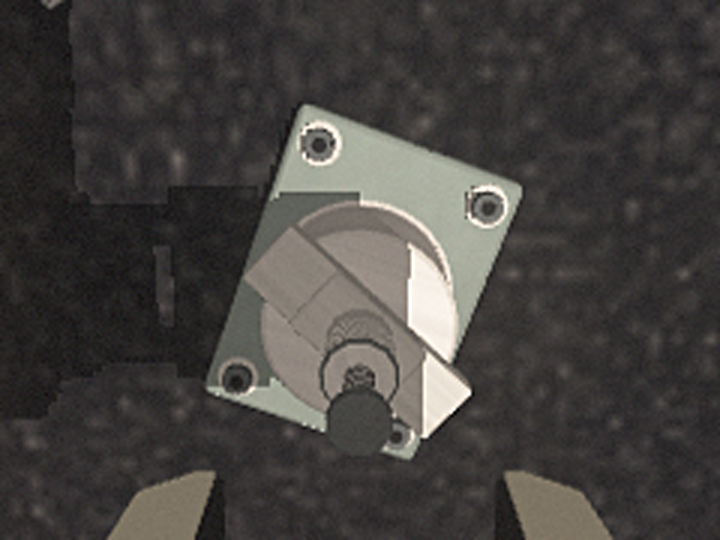

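The gauge stands flat: foot top at 0.072, barrel at 0.1115, button at 0.146, all centred on the hole within 0.3 mm. Now I'll push the button.

Run:
```python
from h import *
ctrl.set_gripper(0,force=15);ctrl.line_to([*H,.337],speed=.15);ctrl.dwell(.1);b=F()
ctrl.line_to([*H,.3255],speed=.03);print('pre',(F()-b).round(2),ctrl.read_eef_pos())
z,f=guarded(H,.3255,.300,.0008,.03,7,b);p=ctrl.read_eef_pos();print(z,f,p)
ctrl.dwell(.1);f=F()-b;p=ctrl.read_eef_pos();print(f,p,'depth est',.054-(p[2]-.186-.112))
ctrl.line_to([*H,.40],speed=.2)
ctrl.set_gripper(.05)
s=shot("wrist");P=s['P'];k=np.zeros((400,640),bool);k[60:260,220:420]=1
for lo,hi in[(.056,.064),(.069,.075),(.108,.1145),(.117,.17)]:
    q=k&(P[...,2]>lo)&(P[...,2]<hi);Q=P[q]
    if len(Q): print(lo,q.sum(),np.median(Q,0).round(4),cv2.minEnclosingCircle(Q[:,:2].astype(np.float32)))
save("st2.png",s['im'],(200,80,440,260),3);print(ctrl.read_time_s())
```

```text
pre [ 0.02  0.21 -0.03] [0.56148793 0.02428791 0.32515393]
0.3174999999999998 [-1.89 -1.23  9.56] [0.56208109 0.02419263 0.31866054]
[-1.90652384 -1.48820237  8.6063036 ] [0.56208718 0.02418104 0.31867356] depth est 0.033326442912060515
0.056 1288 [0.5546 0.0297 0.0597] ((0.5574283003807068, 0.026134615764021873), 0.03676550090312958)
0.069 1057 [0.5525 0.0153 0.0719] ((0.5619292259216309, 0.023931169882416725), 0.03902912512421608)
0.108 238 [0.5571 0.0243 0.1115] ((0.5614039897918701, 0.024247072637081146), 0.010639744810760021)
0.117 320 [0.561  0.0246 0.1321] ((0.561602771282196, 0.02442585490643978), 0.008044292218983173)
23.7417
```

Depth by camera is 33.4 mm and by contact 33.3 mm. The missing friction reading before contact is odd, so I'll push again a little harder to confirm the rod is on the bottom and not jammed.

Run:
```python
from h import *
ctrl.set_gripper(0,force=15);ctrl.line_to([*H,.322],speed=.15);ctrl.dwell(.1);b=F()
for z in(.3185,.3175,.317,.3167):
    ctrl.line_to([*H,z],speed=.03);ctrl.dwell(.1);f=F()-b;print(z,f.round(2),np.round(ctrl.read_eef_pos(),5))
    if f[2]>13:break
ctrl.line_to([*H,.40],speed=.2)
s=shot("wrist");P=s['P'];k=np.zeros((400,640),bool);k[60:260,220:420]=1
for lo,hi in[(.069,.075),(.108,.1145),(.117,.17)]:
    q=k&(P[...,2]>lo)&(P[...,2]<hi);Q=P[q]
    print(lo,q.sum(),np.median(Q,0).round(4),cv2.minEnclosingCircle(Q[:,:2].astype(np.float32)))
print(ctrl.read_time_s())
```

```text
0.3185 [1.47 0.08 0.36] [0.56181 0.02435 0.31884]
0.3175 [-0.44 -0.6   6.28] [0.56205 0.02424 0.31868]
0.317 [-0.5  -1.55  8.29] [0.56212 0.02419 0.31864]
0.3167 [-0.11 -0.94  9.52] [0.56214 0.02417 0.31859]
0.069 1045 [0.5528 0.0154 0.0719] ((0.5617424249649048, 0.02419804222881794), 0.038826365023851395)
0.108 248 [0.557  0.0239 0.1114] ((0.5620060563087463, 0.024166863411664963), 0.010875727981328964)
0.117 320 [0.5611 0.0239 0.1321] ((0.5618083477020264, 0.02411796897649765), 0.008088268339633942)
27.4583
```

The rod doesn't move under 9.5 N, so it is on the bottom and the depth is about 33.4 mm. That calls for the short bolt.

Run:
```python
from h import *
q=down(np.radians(127));B=np.array([.450,-.0872]);T=np.array([.541,-.282])
ctrl.move_pose([*B,.30],q);ctrl.set_gripper(.045)
ctrl.line_to([*B,.1895],speed=.12);ctrl.dwell(.1);print(F(),ctrl.read_eef_pos())
ctrl.set_gripper(0,force=25);print('open',ctrl.read_opening())
ctrl.line_to([*B,.28],speed=.2);print('open',ctrl.read_opening(),F())
ctrl.line_to([*T,.28],speed=.25);b=F();ctrl.line_to([*T,.1955],speed=.15);ctrl.dwell(.1);print(F()-b,ctrl.read_opening())
ctrl.set_gripper(.045);ctrl.line_to([*T,.32],speed=.2)
ctrl.move_pose([.45,-.15,.45],q);ctrl.dwell(.3)
c=shot("wrist");save("fin.png",c['im'],k=1.25);print(ctrl.read_time_s())
import pickle;pickle.dump(c,open("f.pkl","wb"))
```

```text
[ 1.22241636  0.11759363 -0.5320569 ] [ 0.45035467 -0.08733752  0.19020519]
open 0.009534809855493657
open 0.009067510061156102 [ 0.20680838  0.10201396 -0.84426142]
[ 1.14240389 -2.03037758 -1.23418964] 0.009323201895904173
36.2167
```

View pics/fin.png

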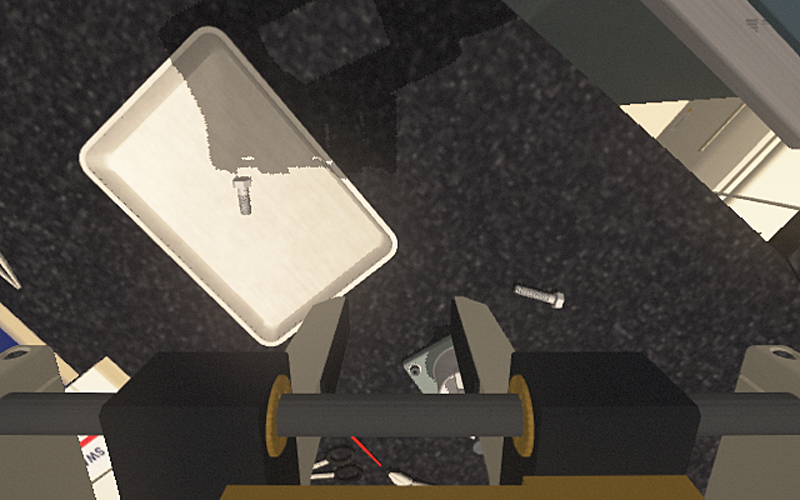

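The short bolt lies near the middle of the tray at (243,195), and the long bolt is untouched at (540,296). I'll check the gauge numerically from the top camera, then hand in.

Run:
```python
from h import *
import pickle
c=pickle.load(open("f.pkl","rb"));print('bolt S',c['P'][156,195],'L',c['P'][237,430])
s=shot("top");P=s['P'];k=np.zeros((400,640),bool);k[180:245,285:350]=1
for lo,hi in[(.067,.076),(.106,.116),(.123,.17)]:
    q=k&(P[...,2]>lo)&(P[...,2]<hi);Q=P[q]
    if len(Q):print(lo,q.sum(),np.median(Q,0).round(4),cv2.minEnclosingCircle(Q[:,:2].astype(np.float32)))
print(ctrl.read_time_s());ctrl.close_job()
```

```text
bolt S [ 0.53754679 -0.28310136  0.0119144 ] L [0.44041278 0.03292138 0.01126878]
0.067 189 [0.5536 0.0229 0.0725] ((0.5604668855667114, 0.022870805114507675), 0.03863199055194855)
0.106 31 [0.5551 0.0236 0.1122] ((0.5580172538757324, 0.023179540410637856), 0.00979261752218008)
0.123 38 [0.5595 0.0244 0.1332] ((0.5598785281181335, 0.023890381678938866), 0.008297961205244064)
36.2667
the job is handed in; nothing more can be done
```

I measured the hole at about 33.4 mm deep, laid the short bolt in the tray and handed the job in at 36.3 s. The hand-in reports no verdict.

**Gauge:** I moved it from the ring onto the mount. The wrist camera put its foot flat (top at 71.9 mm) and within about 0.5 mm of the hole centre.

**Depth:** The camera read 20.6 mm of exposed rod, which gives 33.4 mm. The fingertip position at contact gave 33.3 mm. Both are well below 37 mm, so the short bolt suits the hole.

**Last checks:**
- The short bolt lies near the middle of the tray, and the long bolt is where it was.
- The gauge still stands upright with its button at the same height.

**Readings that disagreed:**
- The force reading showed no rod friction partway through the first push. I pushed again up to 9.5 N, and the rod did not move, so I took it as bottomed.
- The top camera's last coarse view put the gauge's foot and button 1 to 2 mm off the wrist camera's position, and the barrel top almost 4 mm off, from only 31 pixels. Given the calibration tolerance and the few pixels, I relied on the wrist camera.

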